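# Clamp a gearbox shaft under the ratchet hold-down

## Robot

A 6-joint arm with a two-finger parallel gripper is mounted at the origin on the work surface. World frame = base frame: x ahead of the robot, y to its left, z up, the work surface at z = 0. Lengths are in m, angles in rad, forces in N, time in s.
With the tool pointing down it reaches from about 0.275 to 0.75 m from the base axis. Payload 10.2 kg.
Tool frame: the origin (TCP) lies between the finger pads; the fingertips stand 25 mm ahead of it and the grasp point (between the pads) lies 6 mm ahead of it; z points along the fingers, y is the line along which they close (so a half turn about z gives the same grasp; the last joint's range is limited). The gripper opens to 88 mm and grips with 3 to 60 N. Pads are 18 mm wide; open, the fingers measure 123 mm over their backs; the gripper's body (75 mm by 187 mm) begins 45 mm behind the grasp point.
Start: joints at [-1.372, 0.313, 1.498, -0, 1.331, -0.223], TCP at [0.215, -0.479, 0.264] pointing down, gripper open.
Joint ranges: [-2.94, 2.94], [-0.97, 2.17], [0.19, 2.56], [-1.23, 4.37], [0.02, 3.11], [-2.88, 2.88]. Speed limits (rad/s): [2.39, 2.39, 3.01, 3.14, 3.14, 3.14].

## Interface

Orientations are given as a rotation vector (axis times angle).
In Python, from plant import bot, snapshot, job gives the robot as it stands.
- The arm moves only by the shell command python3 -m creep 'ROWS' [FORCE]. ROWS is JSON, one flat list of numbers, 5 for each row, row after row: the shift along the world's x, y, z in mm, then the turn about the world's z in degrees, then the finger opening in mm, from 0 to 88.1. A call has exactly 8 rows; each row shifts and turns the commanded pose from where the row before left it; what a row does not reach is not made up. A row lasts 1/8 s, in which the tool goes at most 62.5 mm and 10.7 degrees, less where a joint would pass 70% of its speed; a pose out of reach is approached as far as the arm can. A call is refused whole if a number of a shift passes 62.5 or a number of a turn 10.7, either way. A call with a gripper value outside its range is refused whole. The fingers move at their own pace and stop on an object; FORCE is the grip in N (left out, the last holds). Time passes only in rows, so rows that do not move let the fingers close, or fill a call up. It gives the time, the measured TCP pose, the force, the opening and the grip force at its end, in the units of the state.
- bot.read_state(): the state, without advancing time (a new reading comes with each control period).
- snapshot(name): name is "scene" or "top"; returns a dict with "frame" (480x640x3 uint8, red, green, blue), "z_map" (480x640 float32, m along the optical axis (not along the pixel's ray), 0 where there is no reading), "fx", "fy", "cx", "cy" (pixels), "cam_to_world" (4x4, takes a point from camera to world coordinates). Camera axes: x right, y down, z forward; pixel columns grow to the right and rows downward; lengths in m; the calibration is good to about 2 mm. A picture is of the moment at which its call begins.
- job.close_job(): hands the job in; it is judged then, once.
The state is a dict: "time_s": time; "qpos": joint angles; "dq": joint speeds; "joint_efforts": joint torques, N m; "ee_pos": TCP position; "orientation": TCP orientation; "wrist_force": force on the tool from outside, world axes, zero at the start; "moment": the same for the moment, N m; "opening": opening from 0.0 (shut) to 1.0 (fully open); "finger_force": force on a finger pad.
Only numpy, scipy, OpenCV 4.12 (cv2) and the standard library are available. Lean on these libraries where they do the work, as an engineer would, in place of code of your own. Each camera call takes 0.05 s, during which the arm holds its last target. There are 200 camera calls.

## Task

Set the shaft under the hold-down. Lift the hold-down arm by its round knob, clicking up tooth by tooth without squeezing the release plates, until the pawl holds it by itself on the top tooth; then push the V-block slide with the shaft fully home against its stop; then pinch the two release plates together to lift the pawl, let the arm down by hand, without letting it drop, until its foot rests on the shaft, and let go. Do not force anything against its stops, set the foot down gently, and leave the other things on the plate alone.

Things in the scene. Friction and masses are not known exactly. Their poses are not given: they have to be found in the camera images.
- fixture: Fixed cast-iron ratchet hold-down fixture on the surface plate. Origin on the plate's top (20 mm above the bench), straight below the hold-down foot; heights here are above this origin. z up; y: the way the slide goes home; x: from the foot to the toothed column (20 x 28 mm at x = 115 mm, y = 0, top at 217 mm). Base 14 mm thick, from x = -75 to 150, y = -140 to 75 mm.
- rail (a joint): Height of the hold-down on its column, m, up from 0. Twelve teeth 6 mm apart: the pawl rests on one at 0.008, 0.014 ... 0.074 (top tooth); it clicks up but cannot come down with the pawl in. Top stop, on a rubber buffer, met at 0.080. Starts on one of the three lowest teeth. All on it weighs 0.6 to 0.9 kg; it rubs with about 1 N and the pawl adds 2 to 4 N going up.
- hold_down: Horizontal cast-iron arm sliding on the column, 160 mm long in the fixture's x (-60 to 100 mm), 26 mm wide, 16 mm high, top at height 106 mm + rail. Carries the lifting knob, release plates, pawl and foot. Origin: the fixture's origin raised by the rail value.
- foot_screw (a point): Point on the arm's underside (height 90 mm + rail) over the foot, at the fixture's x = y = 0. The foot is a sprung 22 x 22 mm pad (8 N/mm) on a set screw, its underside 30 mm below this point plus however far the screw is run out: 0 to 24 mm, different each time and not measured, so the landing must be felt (at a rail value of 0.025 to 0.051).
- lift_knob (a point): Centre of the round upright lifting knob on the robot-side end of the arm: 26 mm diameter, from 12 mm above the arm's top to 51 mm above it; this point is 30 mm above the arm's top, at the fixture's x = -45 mm, y = 0. It moves with the rail.
- release_grip (a point): Midpoint between the two upright steel release plates on the arm, at the fixture's x = 20 mm, y = 0, 30 mm above the arm's top; rises with the rail. Each plate is 22 mm wide (fixture x), 5 mm thick, 8 to 52 mm above the arm's top; they face each other across the fixture's y, 56 mm over their outer faces when free, 38 mm squeezed, and move inwards together.
- release (a joint): How far each release plate is pressed inwards, m: 0 free, 0.009 fully squeezed. From about 0.007 the pawl is out of the teeth and the arm is free to come down with whatever holds it; the springs need a firm squeeze, about 11 N to start and 22 N for the full press. Let go, the plates spring out and the pawl springs back in.
- slide (a joint): Travel of the dovetail slide along the fixture's +y, m: 0 drawn back (start), 0.080 home, where it meets a stop block on a rubber buffer (4 N/mm). Greased: it rubs with about 3 N and stays where it is left.
- v_carriage: Steel V-block (60 x 58 mm, top at height 76 mm) with its push rod, carried on the slide. Origin: on the fixture's x = 0 line at plate-top height, at the fixture's y = -80 mm + slide; the V is centred over it and runs along the fixture's x.
- slide_knob (a point): Centre of the upright push knob at the end of the slide's rod, 120 mm behind the V-block's centre (towards the fixture's -y): 22 mm diameter, from 29 to 75 mm high; this point is at height 55 mm.
- v_seat (a point): Point in the V-block where the shaft's centre belongs, at height 71 mm; moves with the slide.
- shaft: Loose round steel gearbox shaft, 32 mm diameter, 104 mm long over the body with thin journals to 128 mm, about 0.6 kg, lying in the V along the fixture's x. Origin at its centre; its top is 16 mm higher, at height 87 mm.
- top_stop: Collar on a rubber buffer (gives 4 N/mm, to 6 mm) on top of the toothed column, the rail's upper stop. Origin at the fixture's origin.
- slide_stop: Stop block on a rubber buffer at the home end of the slide's track, its stop face at the fixture's y = 40 mm. Origin at the fixture's origin.
- gear: Bystander: loose steel spur gear, 86 mm across, 28 mm high, lying flat. Origin centre of underside.
- washer_a: Bystander: bronze thrust washer, 48 mm across, 5 mm thick. Origin centre of underside.
- washer_b: Bystander: the other bronze thrust washer, same size. Origin centre of underside.
- bearing_cap: Bystander: grey bearing cap, an arch on two ears, 30 x 92 x 32 mm. Origin centre of underside.
- feeler_case: Bystander: green feeler gauge case, 100 x 26 x 14 mm. Origin centre of underside.
- spanner: Bystander: steel spanner 150 mm long lying flat. Origin under its middle.

How it is judged:
On the way, in this order (a step that is already met when the one before it is completed fails the run):
1. the arm is held on its top tooth by the pawl alone, nothing touching it (value of joint rail between 0.071 and 0.0765 m and value of joint release below 0.002 m and contact force between each of the fingers, the arm and hold_down below 0.1 N), for 0.2 s.
2. the slide is home with the shaft in the V, the arm still on its top tooth (value of joint slide above 0.078 m and value of joint rail above 0.071 m and distance between shaft and v_seat below 0.014 m), for 0.2 s.
3. the foot rests on the shaft (contact force between hold_down and shaft above 1.5 N and value of joint slide above 0.077 m), for 0.2 s.
At the end, for the whole second after the job is handed in: The slide is home (within 3 mm of its stop), the shaft lies in the V within 14 mm of where it belongs, the foot rests on the shaft (with more than 1.5 N), the release plates are free (pressed less than 2 mm) and all is at rest (all of step 3 and value of joint release below 0.002 m and value of joint rail below 0.054 m and velocity of joint rail between -0.01 and 0.01 m/s and distance between shaft and v_seat below 0.014 m and linear speed of shaft below 0.02 m/s); the robot touches nothing.
It fails at once if the foot is pressed or dropped on the shaft with more than 22 N, or the shaft is driven against the arm (contact force between hold_down and shaft above 22 N).
It fails at once if the rail or the slide is forced against its stop with more than 25 N (contact force between anything else and top_stop above 25 N or contact force between anything else and slide_stop above 25 N).
It fails at once if the rail is raised with the release plates squeezed (value of joint release above 0.004 m and velocity of joint rail above 0.03 m/s and value of joint rail above 0.057 m).
It fails at once if the arm is let drop towards the shaft instead of being let down by hand (value of joint rail between 0.024 and 0.06 m and velocity of joint rail below -0.25 m/s).
It fails at once if another thing on the plate is shifted by more than 20 mm (distance of any of gear, washer_a, washer_b, bearing_cap, feeler_case, spanner from where it was at the start of the episode above 0.02 m).
It also fails if it takes over 67 s, if anything falls off the work surface, if the arm or the gripper's body presses on something with over 40 N, if the wrist force passes 120 N, or if a joint passes its speed limit or range.

## Working session

There is one attempt and no reset: what is moved stays moved. The work goes in short steps, Python scripts to look and compute and a shell command to move; the robot and the scene stay as the last step left them, time stands still between calls to the robot, and variables do not carry over. Pictures are saved under pics/ and viewed, at most 10 in all, crops included, and the job is handed in when it is done.

```bash
mkdir -p pics
python3 - <<'E'
from plant import bot,snapshot
import cv2,numpy as np
for n in("scene","top"):
    s=snapshot(n); cv2.imwrite(f"pics/{n}0.png",s["frame"][:,:,::-1]); np.savez(f"{n}0.npz",**s)
    print(n,s["fx"],s["cx"],s["cy"],np.round(s["cam_to_world"],3).tolist())
st=bot.read_state(); print(st)
E
```

```text
scene 502.8185613895286 311.7489471150376 240.0868209224405 [[0.225, 0.514, -0.828, 1.225], [0.974, -0.097, 0.204, -0.118], [0.025, -0.852, -0.523, 0.545], [0.0, 0.0, 0.0, 1.0]]
top 509.49919471453717 328.00375382075003 238.13984246550595 [[0.019, -0.984, 0.176, 0.408], [-1.0, -0.021, -0.01, 0.045], [0.014, -0.176, -0.984, 0.958], [0.0, 0.0, 0.0, 1.0]]
{'time_s': 0.1, 'qpos': array([-1.37240719e+00,  3.13383383e-01,  1.49828053e+00, -6.44455384e-05,
        1.33102330e+00, -2.23388910e-01]), 'dq': array([ 1.28138992e-03, -1.96775804e-03, -2.25219705e-03,  3.38373465e-04,
        7.72617278e-04, -1.22006341e-05]), 'joint_efforts': array([ 1.75358113e-03, -4.02813041e+01, -2.52646190e+01,  6.94893161e-02,
        3.42107587e-02, -4.85843123e-05]), 'ee_pos': array([ 0.21487225, -0.47882389,  0.26325408]), 'orientation': array([-3.07091527e+00, -6.57421706e-01,  7.67962000e-05]), 'wrist_force': array([ 0.27055569,  0.28106226, -0.26361446]), 'moment': array([-0.01146943,  0.05246973, -0.01162914]), 'finger_force': 0.0, 'opening': 0.9994038574914792}
```

View pics/top0.png

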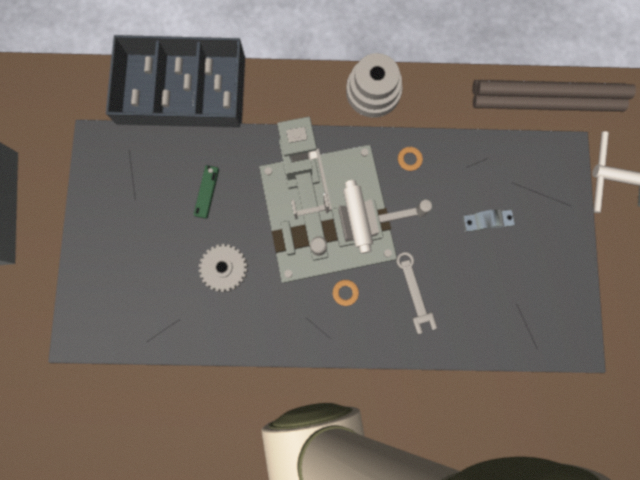

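View pics/scene0.png

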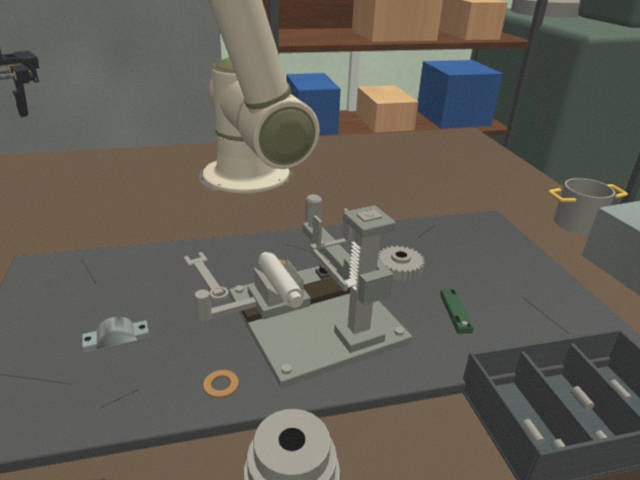

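The top view shows the column at about (297,135), lift knob (318,245), shaft (358,215), slide knob (426,206) and base corners at about (261,166), (371,146), (281,281).

```bash
cat > h.py <<'E'
import numpy as np,cv2
from plant import bot,snapshot
def cloud(s):
    z=s["z_map"]; v,u=np.mgrid[:480,:640]
    P=np.stack([(u-s["cx"])/s["fx"]*z,(v-s["cy"])/s["fy"]*z,z],-1)
    T=s["cam_to_world"]; W=P@T[:3,:3].T+T[:3,3]; W[z==0]=np.nan
    return W
def ray(s,u,v,h):
    T=s["cam_to_world"]; d=T[:3,:3]@np.array([(u-s["cx"])/s["fx"],(v-s["cy"])/s["fy"],1]); o=T[:3,3]
    return o+d*(h-o[2])/d[2]
E
python3 - <<'E'
from h import *
s=dict(np.load("top0.npz")); W=cloud(s)
Z=W[...,2]
# base plate plane at z=.034
m=(abs(Z-.034)<.004)&(W[...,0]>.2)&(W[...,0]<.8)
n,l,st,c=cv2.connectedComponentsWithStats(cv2.morphologyEx(m.astype(np.uint8),cv2.MORPH_CLOSE,np.ones((25,25))))
k=1+np.argmax(st[1:,4]); p=np.argwhere((l==k))[:,::-1].astype(np.float32)
print(st[k]); q=np.array([ray(s,u,v,.034)[:2] for u,v in p],np.float32); r=cv2.minAreaRect(q*1000);print(r)
for n,(u,v) in dict(lift=(318,245),slide=(426,206),col=(297,135)).items():
    w=W[v-14:v+15,u-14:u+15].reshape(-1,3); w=w[~np.isnan(w[:,0])]; t=np.percentile(w[:,2],90); g=w[w[:,2]>t-.008]
    print(n,t,np.median(g,0),(g.min(0)+g.max(0))/2,len(g))
for u,v in((261,166),(371,146),(396,262),(281,281)): print(ray(s,u,v,.034))
E
```

```text
[  260   145   176   186 11599]
((562.4116821289062, 3.2188262939453125), (358.43255615234375, 253.55245971679688), 12.896180152893066)
lift 0.1909860734496152 [0.53472101 0.05006213 0.19053743] [0.53520104 0.0499521  0.18881231] 223
slide 0.09424182908288255 [ 0.62342294 -0.13349419  0.09522832] [ 0.62400788 -0.13357503  0.09376863] 126
col 0.2414664693888119 [0.69086667 0.08575095 0.2382463 ] [0.69201474 0.08605326 0.23918   ] 833
[0.70891921 0.16372353 0.034     ]
[ 0.75359117 -0.04379743  0.034     ]
[ 0.53182113 -0.09056871  0.034     ]
[0.49273089 0.11837535 0.034     ]
```

```bash
python3 -m creep '[10,15,0,-5.5,88,24,40,0,-5.8,88,24,40,0,0,88,24,40,0,0,88,24,40,0,0,88,24,40,0,0,88,24,40,0,0,88,24,40,0,0,88]' 50; python3 -m creep '[24,40,0,0,88,24,40,0,0,88,24,40,0,0,88,24,40,0,0,88,24,40,0,0,88,20,24,0,0,88,6,10,0,0,88,0,0,0,0,88]'
```

```text
time_s: 1.1
ee_pos: [0.3934, -0.1826, 0.2636]
orientation: [-3.122, -0.352, 0.0]
wrist_force: [-0.3, 0.3, 0.2]
opening: 1.0
finger_force: 0.0
time_s: 2.1
ee_pos: [0.5387, 0.0499, 0.2634]
orientation: [-3.122, -0.353, 0.001]
wrist_force: [0.7, -0.3, -1.0]
opening: 1.0
finger_force: 0.0
```

```bash
python3 -m creep '[-4,0,-10,0,88,0,0,-25,0,88,0,0,-25,0,88,0,0,-18,0,88,0,0,-9,0,88,0,0,0,0,88,0,0,0,0,32,0,0,0,0,32]' 50; python3 -m creep '[0,0,0,0,24,0,0,0,0,24,0,0,0,0,20,0,0,0,0,20,0,0,0,0,20,0,0,0,0,20,0,0,0,0,20,0,0,0,0,20]' 50
```

```text
time_s: 3.1
ee_pos: [0.5351, 0.0499, 0.1773]
orientation: [3.122, 0.352, 0.002]
wrist_force: [0.6, 0.5, -0.1]
opening: 0.797
finger_force: 0.0
time_s: 4.1
ee_pos: [0.5346, 0.0512, 0.1766]
orientation: [-3.119, -0.352, 0.001]
wrist_force: [-0.7, 6.5, 0.3]
opening: 0.278
finger_force: 50.0
```

```bash
python3 -m creep '[0,1.3,3,0,20,0,0,6,0,20,0,0,8,0,20,0,0,8,0,20,0,0,8,0,20,0,0,8,0,20,0,0,6,0,20,0,0,3,0,20]'
python3 - <<'E'
from h import *
s=snapshot("top");cv2.imwrite("pics/t1.png",s["frame"][:,:,::-1]);s=snapshot("scene");cv2.imwrite("pics/s1.png",s["frame"][60:360,150:550,::-1])
W=cloud(s);print(bot.read_state()["ee_pos"],bot.read_state()["wrist_force"])
E
```

```text
time_s: 5.1
ee_pos: [0.5346, 0.0513, 0.2269]
orientation: [-3.122, -0.352, 0.001]
wrist_force: [1.5, -1.1, -15.4]
opening: 0.278
finger_force: 50.0
[0.53464071 0.05132392 0.22712795] [-3.08501981  0.0842962  -7.38492689]
```

View pics/s1.png

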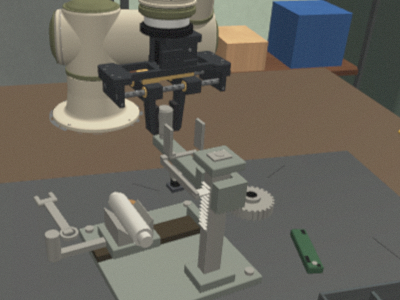

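The arm has risen with the knob in the fingers, and the shaft is still in the V.

```bash
python3 -m creep '[0,0,3,0,20,0,0,4,0,20,0,0,3,0,20,0,0,1.5,0,20,0,0,0,0,20,0,0,0,0,20,0,0,0,0,20,0,0,0,0,20]'; python3 -m creep '[0,0,-1,0,20,0,0,-1,0,20,0,0,0,0,20,0,0,0,0,20,0,0,0,0,20,0,0,0,0,20,0,0,0,0,20,0,0,0,0,20]'
```

```text
time_s: 6.2
ee_pos: [0.5347, 0.0513, 0.2391]
orientation: [3.122, 0.352, -0.0]
wrist_force: [-6.3, -1.4, -7.4]
opening: 0.281
finger_force: 50.0
time_s: 7.2
ee_pos: [0.5347, 0.0513, 0.237]
orientation: [3.122, 0.352, -0.0]
wrist_force: [-6.9, -0.5, -7.3]
opening: 0.281
finger_force: 50.0
```

```bash
python3 -m creep '[0,0,-1,0,20,0,0,-0.5,0,20,0,0,0,0,20,0,0,0,0,20,0,0,0,0,20,0,0,0,0,20,0,0,0,0,20,0,0,0,0,20]'
python3 - <<'E'
from h import *
s=snapshot("top");W=cloud(s);print(bot.read_state()["wrist_force"])
s=snapshot("scene");W2=cloud(s)
c,sn=np.cos(np.radians(12.9)),np.sin(np.radians(12.9))
for w in(W,W2):
    d=w-np.array([.579,.060,.02]);x=d[...,0]*c+d[...,1]*sn;y=-d[...,0]*sn+d[...,1]*c;z=d[...,2]
    for x0,x1 in((8,32),(35,90)):
        m=(x>x0/1e3)&(x<x1/1e3)&(abs(y)<.035)&(z>.1)&(z<.26)
        print(x0,m.sum(),np.percentile(z[m],[5,25,50,75,95]).round(4) if m.any() else 0)
E
```

```text
time_s: 8.2
ee_pos: [0.5347, 0.0513, 0.2366]
orientation: [3.121, 0.352, 0.001]
wrist_force: [-9.1, 0.2, 0.4]
opening: 0.282
finger_force: 50.0
[-8.36035989  0.03976432  1.31392461]
8 0 0
35 70 [0.1818 0.1977 0.2001 0.2134 0.2174]
8 916 [0.1156 0.1785 0.1905 0.2118 0.2285]
35 504 [0.1652 0.1726 0.1769 0.1786 0.1814]
```

```bash
python3 -m creep '[0,0,0,0,50,0,0,0,0,80,0,0,0,0,88,0,0,0,0,88,0,0,10,0,88,0,0,18,0,88,0,0,18,0,88,0,0,8,0,88]'
python3 - <<'E'
from h import *
s=snapshot("scene");cv2.imwrite("pics/s2.png",s["frame"][60:360,150:550,::-1]);W2=cloud(s)
c,sn=np.cos(np.radians(12.9)),np.sin(np.radians(12.9))
d=W2-np.array([.579,.060,.02]);x=d[...,0]*c+d[...,1]*sn;y=-d[...,0]*sn+d[...,1]*c;z=d[...,2]
for a,b in((-62,-30),(8,32),(35,85)):
    m=(x>a/1e3)&(x<b/1e3)&(abs(y)<.014)&(z>.1)&(z<.25);print(m.sum(),np.percentile(z[m],[50,90,98]))
E
```

```text
time_s: 9.3
ee_pos: [0.5352, 0.0513, 0.2902]
orientation: [3.121, 0.352, 0.003]
wrist_force: [-0.2, -0.6, -0.3]
opening: 1.001
finger_force: 0.0
504 [0.21002002 0.22801547 0.22896545]
282 [0.17338613 0.18155213 0.1825881 ]
276 [0.17627646 0.17808703 0.17864712]
```

View pics/s2.png

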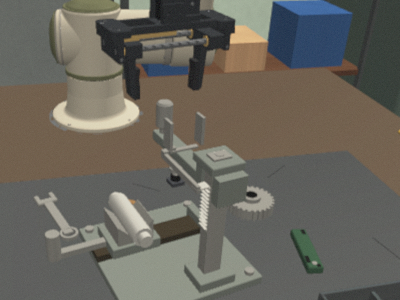

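The gripper is open and clear, and the arm stays up. The knob top reads 0.229, so the rail is on the 0.074 tooth.

```bash
python3 -m creep '[8,-15,0,0,60,16,-38,0,0,20,16,-38,0,0,0,16,-38,0,0,0,16,-38,0,0,0,16,-38,0,0,0,8,-20,0,0,0,2,-5,0,0,0]' 30; python3 -m creep '[0,0,-20,0,0,0,0,-40,0,0,0,0,-50,0,0,0,0,-40,0,0,0,0,-30,0,0,0,0,-20,0,0,0,0,-5,0,0,0,0,0,0,0]'
```

```text
time_s: 10.35
ee_pos: [0.6329, -0.1806, 0.2872]
orientation: [-3.121, -0.349, 0.003]
wrist_force: [0.7, -0.4, -0.2]
opening: 0.113
finger_force: 0.0
time_s: 11.35
ee_pos: [0.6333, -0.1788, 0.0845]
orientation: [3.121, 0.352, 0.001]
wrist_force: [0.3, 0.0, 0.6]
opening: 0.003
finger_force: 0.0
```

```bash
python3 -m creep '[-1.1,5,0,0,0,-2.2,10,0,0,0,-3.1,13.7,0,0,0,-3.1,13.7,0,0,0,-3.1,13.7,0,0,0,-3.1,13.7,0,0,0,-1.8,8,0,0,0,-1.1,5,0,0,0]'
python3 - <<'E'
from h import *
s=snapshot("top");W=cloud(s)
w=W[180:230,370:440].reshape(-1,3); g=w[(abs(w[:,2]-.095)<.006)&(w[:,1]<-.02)]
print(len(g),np.median(g,0)); cv2.imwrite("pics/t3.png",s["frame"][100:300,200:480,::-1].repeat(2,0).repeat(2,1))
E
```

```text
time_s: 12.35
ee_pos: [0.6143, -0.0953, 0.0839]
orientation: [3.122, 0.353, 0.0]
wrist_force: [1.0, -3.5, 3.0]
opening: 0.004
finger_force: 2.0
0 [nan nan nan]
  return _methods._mean(a, axis=axis, dtype=dtype,
  ret = um.true_divide(
```

View pics/t3.png

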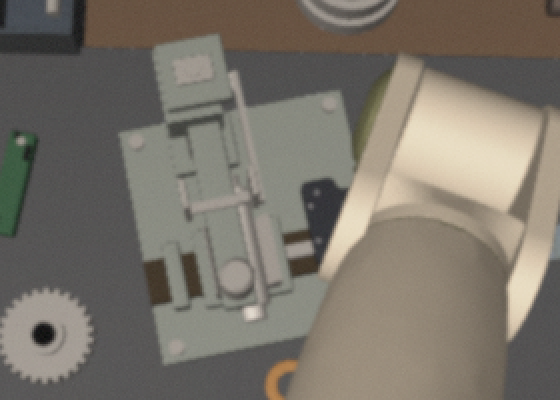

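The V-block with the shaft is nearly under the arm, and the knob sits behind the gripper. I'll creep on and watch the force.

```bash
python3 -m creep '[-0.4,2,0,0,0,-0.4,2,0,0,0,-0.4,1.5,0,0,0,-0.2,1,0,0,0,0,0,0,0,0,0,0,0,0,0,0,0,0,0,0,0,0,0,0,0]';  python3 -m creep '[-0.2,1,0,0,0,0,0,0,0,0,-0.2,1,0,0,0,0,0,0,0,0,0,0,0,0,0,0,0,0,0,0,0,0,0,0,0,0,0,0,0,0]'
```

```text
time_s: 13.4
ee_pos: [0.6129, -0.0893, 0.0836]
orientation: [-3.122, -0.352, 0.0]
wrist_force: [0.8, -1.7, 0.6]
opening: 0.007
finger_force: 0.9
time_s: 14.4
ee_pos: [0.6125, -0.0873, 0.0837]
orientation: [-3.122, -0.352, 0.0]
wrist_force: [0.6, -1.7, 0.3]
opening: 0.004
finger_force: 1.0
```

```bash
for i in 1 ; do python3 -m creep '[-0.2,1,0,0,0,0,0,0,0,0,-0.2,1,0,0,0,0,0,0,0,0,0,0,0,0,0,0,0,0,0,0,0,0,0,0,0,0,0,0,0,0]'; done;  python3 -m creep '[-0.2,1,0,0,0,0,0,0,0,0,0,0,0,0,0,0,0,0,0,0,0,0,0,0,0,0,0,0,0,0,0,0,0,0,0,0,0,0,0,0]'
```

```text
time_s: 15.4
ee_pos: [0.6121, -0.0853, 0.0837]
orientation: [-3.122, -0.352, 0.0]
wrist_force: [0.8, -1.9, -0.4]
opening: 0.003
finger_force: 0.9
time_s: 16.4
ee_pos: [0.6119, -0.0844, 0.0837]
orientation: [-3.122, -0.352, 0.0]
wrist_force: [-1.0, -2.8, -0.8]
opening: 0.009
finger_force: 1.2
```

```bash
python3 -m creep '[-0.2,1,0,0,0,0,0,0,0,0,0,0,0,0,0,0,0,0,0,0,0,0,0,0,0,0,0,0,0,0,0,0,0,0,0,0,0,0,0,0]';  python3 -m creep '[-0.2,1,0,0,0,0,0,0,0,0,0,0,0,0,0,0,0,0,0,0,0,0,0,0,0,0,0,0,0,0,0,0,0,0,0,0,0,0,0,0]'
```

```text
time_s: 17.4
ee_pos: [0.6117, -0.0834, 0.0837]
orientation: [-3.122, -0.352, 0.0]
wrist_force: [-1.6, -2.8, -0.4]
opening: 0.004
finger_force: 1.0
time_s: 18.4
ee_pos: [0.6115, -0.0824, 0.0837]
orientation: [-3.122, -0.352, 0.0]
wrist_force: [-1.6, -3.3, 0.9]
opening: 0.005
finger_force: 1.2
```

```bash
python3 -m creep '[-0.2,1,0,0,0,0,0,0,0,0,0,0,0,0,0,0,0,0,0,0,0,0,0,0,0,0,0,0,0,0,0,0,0,0,0,0,0,0,0,0]';  python3 -m creep '[-0.2,1,0,0,0,0,0,0,0,0,0,0,0,0,0,0,0,0,0,0,0,0,0,0,0,0,0,0,0,0,0,0,0,0,0,0,0,0,0,0]'
```

```text
time_s: 19.4
ee_pos: [0.6113, -0.0816, 0.0837]
orientation: [3.121, 0.352, 0.0]
wrist_force: [-1.5, -5.3, -1.1]
opening: 0.003
finger_force: 2.2
time_s: 20.4
ee_pos: [0.6112, -0.081, 0.0837]
orientation: [3.121, 0.352, 0.0]
wrist_force: [-1.5, -6.6, -0.6]
opening: 0.005
finger_force: 3.1
```

```bash
python3 -m creep '[1.1,-5,0,0,0,2.2,-10,0,0,0,0,0,30,0,0,0,0,50,0,0,0,0,50,0,0,0,0,50,0,0,0,0,26,0,0,0,0,0,0,0]' 50
python3 - <<'E'
from h import *
s=snapshot("scene");cv2.imwrite("pics/s4.png",cv2.resize(s["frame"][150:350,220:440,::-1],None,fx=2.5,fy=2.5));W2=cloud(s)
c,sn=np.cos(np.radians(12.9)),np.sin(np.radians(12.9))
d=W2-np.array([.579,.061,.02]);x=d[...,0]*c+d[...,1]*sn;y=-d[...,0]*sn+d[...,1]*c;z=d[...,2]
m=(abs(x)<.014)&(abs(y)<.013)&(z>.08)&(z<.17)
print(np.histogram(z[m],np.arange(.08,.174,.004)))
m=(abs(y)<.02)&(z>.08)&(z<.095)&(abs(x)<.045);print("shaft",np.nanmedian(x[m]),np.nanmedian(y[m]),np.percentile(z[m],95))
m=(abs(y+.12)<.02)&(abs(x)<.02)&(z>.07)&(z<.08);print("slideknob",np.nanmedian(x[m]),np.nanmedian(y[m]),m.sum())
E
```

```text
time_s: 21.4
ee_pos: [0.615, -0.0957, 0.2913]
orientation: [3.121, 0.352, 0.006]
wrist_force: [-1.1, 0.2, -1.1]
opening: 0.004
finger_force: 0.0
(array([99, 27,  0,  0,  0,  0,  0, 22, 55, 46, 22, 28,  4, 14,  9,  0,  0,
        0,  0,  0,  4,  8,  3]), array([0.08 , 0.084, 0.088, 0.092, 0.096, 0.1  , 0.104, 0.108, 0.112,
       0.116, 0.12 , 0.124, 0.128, 0.132, 0.136, 0.14 , 0.144, 0.148,
       0.152, 0.156, 0.16 , 0.164, 0.168, 0.172]))
shaft 0.003158859770727637 -0.0018862994644112993 0.08481655664473069
slideknob 0.0034278147744583425 -0.11972735215405975 110
```

View pics/s4.png

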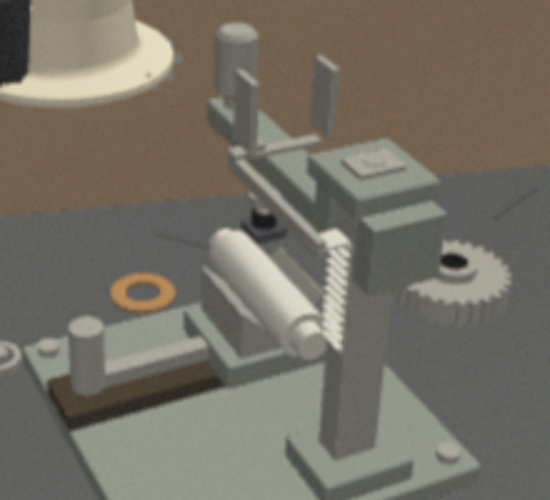

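The shaft lies in the V under the foot. The slide knob reads y = -0.1197, so the slide is home. The foot hangs about 24 mm above the shaft.

```bash
python3 -m creep '[-2,16,0,0,88,-4,36,0,0,88,-4,40,0,0,88,-4,40,0,0,88,-2,22,0,0,88,-1,7.5,0,0,88,0,0,0,0,88,0,0,0,0,88]' 50; python3 -m creep '[0,0,0,0,88,0,0,-15,0,88,0,0,-18,0,88,0,0,-16,0,88,0,0,-6,0,88,0,0,0,0,88,0,0,0,0,60,0,0,0,0,60]'
```

```text
time_s: 22.45
ee_pos: [0.5976, 0.0651, 0.2896]
orientation: [3.122, 0.35, -0.0]
wrist_force: [0.5, 0.1, 0.1]
opening: 0.892
finger_force: 0.0
time_s: 23.45
ee_pos: [0.5976, 0.0661, 0.2353]
orientation: [3.122, 0.352, 0.002]
wrist_force: [0.4, 0.8, -0.1]
opening: 0.797
finger_force: 0.0
```

```bash
python3 -m creep '[0,0,0,0,50,0,0,0,0,40,0,0,0,0,34,0,0,0,0,30,0,0,0,0,30,0,0,0,0,30,0,0,0,0,30,0,0,0,0,30]' 50
```

```text
time_s: 24.45
ee_pos: [0.5976, 0.0655, 0.2337]
orientation: [3.121, 0.351, -0.001]
wrist_force: [4.3, -5.2, -6.1]
opening: 0.397
finger_force: 50.0
```

```bash
python3 -m creep '[0,-0.7,-1,0,30,0,0,-2,0,30,0,0,-3,0,30,0,0,-3,0,30,0,0,-3,0,30,0,0,-3,0,30,0,0,-2,0,30,0,0,0,0,30]'; python3 -m creep '[0,0,-1,0,30,0,0,-1,0,30,0,0,0,0,30,0,0,0,0,30,0,0,0,0,30,0,0,0,0,30,0,0,0,0,30,0,0,0,0,30]'
```

```text
time_s: 25.45
ee_pos: [0.5975, 0.0654, 0.2169]
orientation: [-3.122, -0.352, 0.0]
wrist_force: [6.7, -3.6, -8.5]
opening: 0.395
finger_force: 50.0
time_s: 26.45
ee_pos: [0.5976, 0.0654, 0.2151]
orientation: [-3.122, -0.352, 0.0]
wrist_force: [5.5, -3.0, -8.3]
opening: 0.399
finger_force: 50.0
```

```bash
python3 -m creep '[0,0,-1,0,30,0,0,-1,0,30,0,0,0,0,30,0,0,0,0,30,0,0,0,0,30,0,0,0,0,30,0,0,0,0,30,0,0,0,0,30]'; python3 -m creep '[0,0,-1,0,30,0,0,-0.5,0,30,0,0,0,0,30,0,0,0,0,30,0,0,0,0,30,0,0,0,0,30,0,0,0,0,30,0,0,0,0,30]'
```

```text
time_s: 27.45
ee_pos: [0.5976, 0.0654, 0.2131]
orientation: [-3.122, -0.352, 0.0]
wrist_force: [5.1, -1.9, -7.2]
opening: 0.397
finger_force: 50.0
time_s: 28.45
ee_pos: [0.5976, 0.0654, 0.2117]
orientation: [-3.122, -0.352, -0.0]
wrist_force: [4.8, -2.4, -7.2]
opening: 0.401
finger_force: 50.0
```

```bash
python3 -m creep '[0,0,-0.7,0,30,0,0,-0.5,0,30,0,0,0,0,30,0,0,0,0,30,0,0,0,0,30,0,0,0,0,30,0,0,0,0,30,0,0,0,0,30]'
```

```text
time_s: 29.45
ee_pos: [0.5976, 0.0654, 0.2105]
orientation: [-3.122, -0.352, -0.0]
wrist_force: [4.9, -1.8, -7.9]
opening: 0.4
finger_force: 50.0
```

```bash
python3 -c "
from h import *
s=snapshot('scene');W2=cloud(s)
c,sn=np.cos(np.radians(12.9)),np.sin(np.radians(12.9))
d=W2-np.array([.579,.061,.02]);x=d[...,0]*c+d[...,1]*sn;y=-d[...,0]*sn+d[...,1]*c;z=d[...,2]
m=(abs(x)<.014)&(abs(y)<.013)&(z>.08)&(z<.14)
print(np.histogram(z[m],np.arange(.08,.13,.002)))
cv2.imwrite('pics/s5.png',cv2.resize(s['frame'][150:350,220:440,::-1],None,fx=2.5,fy=2.5))"
```

```text
(array([13, 13,  8, 10, 16, 29, 12,  6,  3,  2,  2,  0,  0,  3,  3,  6, 16,
        5, 11,  3, 10,  3,  6,  1]), array([0.08 , 0.082, 0.084, 0.086, 0.088, 0.09 , 0.092, 0.094, 0.096,
       0.098, 0.1  , 0.102, 0.104, 0.106, 0.108, 0.11 , 0.112, 0.114,
       0.116, 0.118, 0.12 , 0.122, 0.124, 0.126, 0.128]))
```

View pics/s5.png

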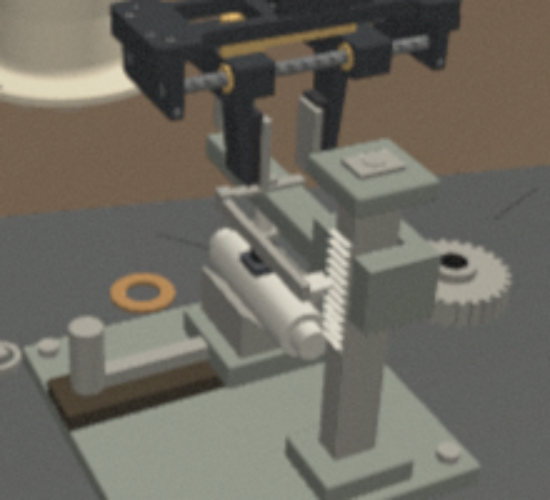

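The plates are pinched and the arm is down, with the foot pad (at about (258,262)) just above the shaft. I'll feel for the landing.

```bash
python3 -m creep '[0,0,-0.6,0,30,0,0,-0.6,0,30,0,0,0,0,30,0,0,0,0,30,0,0,0,0,30,0,0,0,0,30,0,0,0,0,30,0,0,0,0,30]'; python3 -m creep '[0,0,-0.6,0,30,0,0,-0.4,0,30,0,0,0,0,30,0,0,0,0,30,0,0,0,0,30,0,0,0,0,30,0,0,0,0,30,0,0,0,0,30]'
```

```text
time_s: 30.5
ee_pos: [0.5976, 0.0654, 0.2099]
orientation: [3.122, 0.352, 0.001]
wrist_force: [5.0, -2.4, -4.2]
opening: 0.394
finger_force: 50.0
time_s: 31.5
ee_pos: [0.5976, 0.0654, 0.209]
orientation: [3.122, 0.352, 0.001]
wrist_force: [4.6, -2.6, 3.5]
opening: 0.403
finger_force: 50.0
```

```bash
python3 -m creep '[0,0,0,0,45,0,0,0,0,55,0,0,0,0,65,0,0,0,0,80,0,0,0,0,88,0,0,0,0,88,0,0,0,0,88,0,0,0,0,88]'; python3 -m creep '[0,0,10,0,88,0,0,25,0,88,0,0,30,0,88,0,0,30,0,88,0,0,20,0,88,0,0,0,0,88,0,0,0,0,88,0,0,0,0,88]';  python3 -c "
from h import *
s=snapshot('scene');W2=cloud(s)
c,sn=np.cos(np.radians(12.9)),np.sin(np.radians(12.9))
d=W2-np.array([.579,.061,.02]);x=d[...,0]*c+d[...,1]*sn;y=-d[...,0]*sn+d[...,1]*c;z=d[...,2]
for a,b in((-62,-30),(35,85)):
    m=(x>a/1e3)&(x<b/1e3)&(abs(y)<.014)&(z>.1)&(z<.25);print(m.sum(),np.percentile(z[m],[50,90,98]))
cv2.imwrite('pics/s6.png',cv2.resize(s['frame'][150:350,220:440,::-1],None,fx=2.5,fy=2.5))"
```

```text
time_s: 32.5
ee_pos: [0.5974, 0.0654, 0.2088]
orientation: [-3.122, -0.352, 0.0]
wrist_force: [-0.4, -0.1, -0.7]
opening: 0.994
finger_force: 0.0
time_s: 33.5
ee_pos: [0.5972, 0.0654, 0.3228]
orientation: [-3.121, -0.352, 0.003]
wrist_force: [0.5, -0.5, 0.6]
opening: 0.996
finger_force: 0.0
509 [0.18303417 0.20204611 0.2030805 ]
328 [0.15084414 0.15214358 0.15274126]
```

View pics/s6.png

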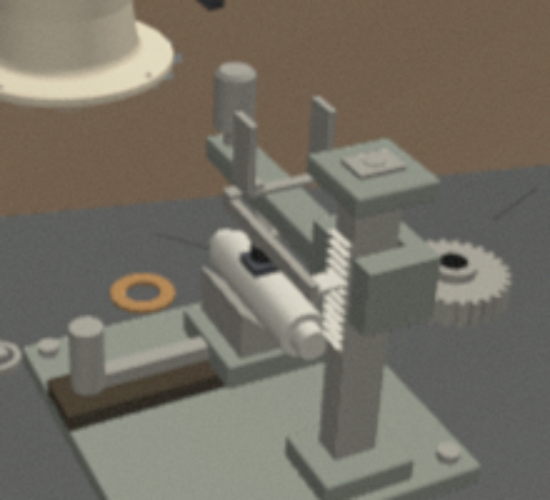

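The plates are free, the foot rests on the shaft, the rail is about 0.048 (26 mm below the top tooth) and the gripper is clear. Handing in.

```bash
python3 -c "
from plant import job
print(job.close_job())"
```

```text
the job is handed in; nothing more can be done
None
```

I handed the job in at about 34 s of the 67 s allowed: the slide is home with the shaft in the V, the foot rests on the shaft at a rail value of about 0.048, and the release plates are free. The hand-in returned no verdict, so success rests on my camera and force readings.

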